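Find the case that rattles

ROBOT

A 6-joint arm with a two-finger parallel gripper is mounted at the origin on a cart in front of the work surface, level with it; the furniture and walls round the work are solid. World frame = base frame: x ahead of the robot, y to its left, z up, the work surface at z = 0. Lengths are in m, angles in rad, forces in N, time in s.
With the tool pointing down it reaches from about 0.4 to 0.825 m from the base axis. Payload 7 kg.
Tool frame: the origin (TCP) lies between the finger pads; the fingertips stand arm.tip_extent ahead of it and the grasp point (between the pads) lies 3 mm ahead of it (arm.tip_extent is the distance from the TCP to the fingertips, in m); z points along the fingers, y is the direction in which the jaws open and shut (so a half turn about z gives the same grasp; the last joint's range is limited). The gripper opens to 88 mm and grips with 3 to 60 N. Pads are 19 mm wide; open, the fingers measure 130 mm over their backs; the gripper's body (78 mm by 193 mm) begins 47 mm behind the grasp point.
Start: joints at [1.535, 0.359, 0.012, 0, -1.224, -0.288], TCP at [0.215, 0.64, 0.249] pointing down, gripper open.
Joint ranges: [-3.07, 3.07], [-1.43, 2.12], [-1.02, 1.25], [-3.03, 1.67], [-3.05, -0], [-3.03, 3.03]. Speed limits (rad/s): [2.39, 2.39, 3.01, 3.14, 3.14, 3.14].

INTERFACE

Orientations are given as [roll, pitch, yaw] about the fixed x, y, z axes, in that order (R = Rz(yaw) Ry(pitch) Rx(roll)).
In Python, from station import arm gives the robot as it stands.
- The arm moves only by the tool servo_tool, never from a script. Its argument "steps" is a list that holds one entry, the list of rows, each a list of 5 numbers: the finger opening in mm, from 0 to 87.6, then the shift along the tool's x, y, z in mm, then the turn about the tool's z in degrees. A call has 1 to 8 rows; each row shifts and turns the commanded pose from where the row before left it, along the tool's axes as they then stand; what a row does not reach is not made up. A row lasts 1/8 s, in which the tool goes at most 62.5 mm and 10.7 degrees, less where a joint would pass 70% of its speed; a pose out of reach is approached as far as the arm can. A call is refused whole if a number of a shift passes 62.5 or a number of a turn 10.7, either way. A call with a gripper value outside its range is refused whole. The fingers move at their own pace and stop on an object; "squeeze" is the grip in N (left out, the last holds). Time passes only in rows, so rows that do not move let the fingers close. It gives the time, the measured TCP pose, the force and the opening at its end, in the units of the state.
- arm.get_state(): the state, without advancing time (a new reading comes with each control period).
- arm.grab_frame(name): name is "scene" or "top" or "wrist"; returns a dict with "image" (420x560x3 uint8, red, green, blue), "z_map" (420x560 float32, m along the optical axis (not along the pixel's ray), 0 where there is no reading), "camera_matrix" (3x3 intrinsics, pixels), "rvec" (rotation vector, rad) and "tvec" (3), from world to camera coordinates, as OpenCV has them. Camera axes: x right, y down, z forward; pixel columns grow to the right and rows downward; lengths in m; the calibration is good to about 2 mm. A picture is of the moment at which its call begins.
- arm.job_done(): hands the job in, once; it reports no verdict.
Trained networks look in a picture, given as the dict that the camera call returned (one of the last four; its "shot" number tells which), for a name from the list of things; names that differ only in an ending like _2 or _b are one class to them, and where a whole thing is asked for, a point or a joint stands for the part that bears it (a point fixed in the world has none). Each returns a list of dicts, best first, with "p" (0 to 1); they miss things now and then, are a little off and sometimes report something else, mostly with a low value. They report only what shows in the picture. A call takes as long as a camera call.
- arm.search_frame(picture, thing): "extent" ([left, top, right, bottom] in pixels, round what is visible of it).
- arm.cut_out(picture, thing): "mask" (420x560 bool, what is visible of it) and "extent" ([left, top, right, bottom] in pixels, round what is visible of it).
- arm.landmark_of(picture, thing): "xy" ([column, row] in pixels: a listed point, or the origin of a listed thing).
The state is a dict: "t": time; "q": joint angles; "qd": joint speeds; "joint_efforts": joint torques, N m; "eef_pos": TCP position; "ee_rot": TCP orientation; "force": force on the tool from outside, world axes, zero at the start; "moment": the same for the moment, N m; "width": finger opening in m.
Only numpy, scipy, OpenCV 4.12 (cv2) and the standard library are available. Lean on these libraries where they do the work, as an engineer would, in place of code of your own. Each camera call takes 0.05 s, during which the arm holds its last target. There are 200 camera calls.

TASK

One of the three closed white cases still has a loose part inside. Going from left to right, lift each case a good hand's breadth off the worktop, give it a few brisk shakes to and fro (about 0.3 m/s) and set it back upright where it stood (the right-hand one may stay in the hand if it is the one); then take the case that rattles and hold it out level and still over the middle of the kidney dish that stands behind the cases, clear above its rim, and finish there still holding it. Leave the stamp, the pump bottle, the stapler and the dish where they are.

Things in the scene. Friction and masses are not known exactly. Their poses are not given: they have to be found in the camera images.
- case_left: leftmost (greatest y) closed plain white plastic case, 110 mm long (x axis), 58 mm wide (y axis), 54 mm high; origin at the centre of its underside, z up. A black clasp on the -x end projects 5 mm; the lid is sealed. Empty it weighs 0.15 to 0.38 kg, each case differently, so weight does not tell which one has the loose part; that changes from run to run.
- case_middle: middle closed plain white plastic case, 110 mm long (x axis), 58 mm wide (y axis), 54 mm high; origin at the centre of its underside, z up. Looks like case_left. The loose part, in one case only, is a hard 32 mm ball of 0.13 kg that rolls freely in a hollow 94 mm long (x), 42 mm wide, 40 mm high.
- case_right: rightmost (least y) closed plain white plastic case, 110 mm long (x axis), 58 mm wide (y axis), 54 mm high; origin at the centre of its underside, z up. After a brisk 60 mm stroke along the case the ball runs on to the end the stroke went to, knocks and stays there: the wrist moment about the case's width then differs by 0.04 N m or more between strokes forward and back; empty, it does not.
- kidney_dish: shallow open kidney-shaped pale dish, 206 mm long (its x axis), 96 mm wide (its y axis), rim 32 mm above the worktop, behind the cases as the robot sees them; origin at the centre of its underside, z up. Loose, weighs 0.15 kg.
- stamp: bystander: rubber stamp, 24x48 mm foot, 67 mm high, standing; origin at the centre of its underside
- gel_bottle: bystander: pump bottle, 58x69 mm, 160 mm high, standing; origin at the centre of its underside
- stapler: bystander: stapler, 135x36x47 mm, lying; origin at the centre of its underside

How it is judged:
By the outcome, as a careful person would: the job done as asked, in the order asked, and still so for the second after the job is handed in, while the arm keeps its last pose, push and grip.
It also fails if it takes over 72 s, if anything falls off the work surface, if the arm or the gripper's body presses on something with over 40 N, if the wrist force passes 120 N, or if a joint passes its speed limit or range.

## Working session

There is one attempt and no reset: what is moved stays moved. The work goes in short steps, Python scripts to look and compute and a tool call to move; the robot and the scene stay as the last step left them, time stands still between calls to the robot, and variables do not carry over. Pictures are saved under pics/ and viewed, and the job is handed in when it is done.

Besides the shell and the picture viewer there is one more tool, called after "Emit:" by a JSON object that holds its "api" and its "payload", one argument or row to a line. servo_tool: Moves the arm, as the interface text tells. Its arguments: {"type":"object","properties":{"steps":{"type":"array","items":{"type":"array","items":{"type":"array","items":{"type":"number"}}}},"squeeze":{"type":"number"}},"required":["steps"]}

```bash
mkdir -p pics; cat > h.py <<'E'
import numpy as np, cv2
from station import arm
def cloud(f):
    K=f["camera_matrix"];R=cv2.Rodrigues(np.array(f["rvec"],float))[0];t=np.array(f["tvec"],float).reshape(3)
    z=f["z_map"];v,u=np.mgrid[:z.shape[0],:z.shape[1]]
    P=np.stack([(u-K[0][2])/K[0][0]*z,(v-K[1][2])/K[1][1]*z,z],-1)
    return (P-t)@R
def save(f,n): cv2.imwrite(f"pics/{n}.png",f["image"][:,:,::-1])
E
python3 - <<'E'
from h import *
s=arm.get_state(); print({k:np.round(v,3) for k,v in s.items()}, arm.tip_extent)
for n in("top","scene"):
    f=arm.grab_frame(n);save(f,n+"0");P=cloud(f)
    for th in["case_left","kidney_dish","stamp","gel_bottle","stapler"]:
        for d in arm.cut_out(f,th)[:4]:
            if d["p"]<.3: continue
            m=d["mask"]&(f["z_map"]>0);Q=P[m];zt=np.percentile(Q[:,2],95)
            T=Q[Q[:,2]>zt-.008][:,:2].astype(np.float32)
            r=cv2.minAreaRect(T)
            print(n,th,round(d["p"],2),d["extent"],"ztop",round(zt,3),"rect",np.round(r[0],3),np.round(r[1],3),round(r[2],1), "xy range",np.round(np.percentile(Q[:,:2],[2,98],axis=0),3).tolist())
E
```

```text
{'t': np.float64(0.0), 'q': array([ 1.535,  0.359,  0.011, -0.   , -1.224, -0.288]), 'qd': array([-0.   , -0.   ,  0.   , -0.   , -0.002,  0.001]), 'joint_efforts': array([-0.0000e+00, -5.8271e+01,  2.9305e+01,  6.9970e+00,  7.0000e-03,
       -0.0000e+00]), 'eef_pos': array([0.215, 0.639, 0.248]), 'ee_rot': array([ 3.14 , -0.   , -0.324]), 'force': array([-0.024,  0.099,  0.225]), 'moment': array([ 0.029,  0.019, -0.03 ]), 'width': np.float64(0.087)} 0.022
top case_left 0.91 [192.0, 216.2, 221.7, 258.9] ztop 0.06 rect [0.443 0.168] [0.109 0.058] 9.9 xy range [[0.387, 0.133], [0.494, 0.198]]
top kidney_dish 0.9 [307.5, 164.3, 371.4, 194.1] ztop 0.034 rect [ 0.613 -0.24 ] [0.197 0.092] 82.9 xy range [[0.573, -0.333], [0.66, -0.153]]
top stamp 0.71 [217.2, 178.4, 223.6, 194.0] ztop 0.068 rect [0.593 0.132] [0.019 0.019] 25.8 xy range [[0.572, 0.121], [0.616, 0.145]]
top stamp 0.37 [307.8, 165.3, 374.6, 193.4] ztop 0.035 rect [ 0.612 -0.24 ] [0.203 0.095] 83.7 xy range [[0.572, -0.334], [0.66, -0.151]]
top gel_bottle 0.78 [400.9, 168.2, 431.8, 193.3] ztop 0.162 rect [ 0.608 -0.466] [0.0
[... 200 characters left out ...]
 case_left 0.56 [186.4, 181.0, 224.7, 222.5] ztop 0.058 rect [0.442 0.165] [0.112 0.06 ] 7.9 xy range [[0.385, 0.131], [0.495, 0.192]]
scene kidney_dish 0.73 [333.5, 204.3, 402.3, 256.1] ztop 0.034 rect [ 0.612 -0.241] [0.202 0.096] 83.5 xy range [[0.57, -0.332], [0.662, -0.151]]
scene stamp 0.48 [241.3, 169.6, 255.3, 192.0] ztop 0.066 rect [0.591 0.129] [0.016 0.015] 8.1 xy range [[0.571, 0.117], [0.623, 0.143]]
scene gel_bottle 0.58 [420.0, 246.2, 459.2, 297.1] ztop 0.16 rect [ 0.608 -0.468] [0.014 0.047] 31.9 xy range [[0.573, -0.486], [0.616, -0.432]]
scene stapler 0.68 [145.3, 162.6, 187.8, 181.0] ztop 0.048 rect [0.46  0.357] [0.028 0.121] 30.6 xy range [[0.422, 0.301], [0.498, 0.407]]
```

View pics/top0.png

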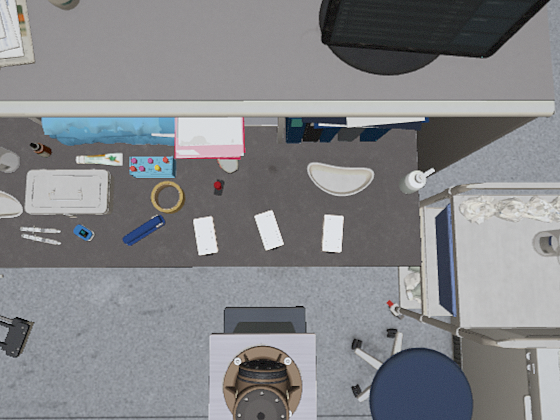

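```bash
python3 - <<'E'
from h import *
for n in("top","scene"):
    f=arm.grab_frame(n);P=cloud(f);im=f["image"].astype(int)
    m=(P[...,2]>.045)&(P[...,2]<.066)&(P[...,0]>.3)&(P[...,0]<.56)&(abs(P[...,1])<.4)&(f["z_map"]>0)
    k,l,st,c=cv2.connectedComponentsWithStats(m.astype(np.uint8))
    for i in range(1,k):
        if st[i,4]<60: continue
        Q=P[l==i];w=im[l==i].min(1)>110
        r=cv2.minAreaRect(Q[w][:,:2].astype(np.float32)) if w.sum()>9 else None
        print(n,st[i],"z",round(np.median(Q[:,2]),3),[np.round(a,3) for a in r] if r else None,"mean",Q.mean(0).round(3))
E
```

```text
top [151 197  32  16 128] z 0.049 [array([0.54 , 0.286]), array([0.036, 0.087]), np.float64(2.225)] mean [0.534 0.285 0.049]
top [255 210  29  41 711] z 0.055 [array([ 0.459, -0.022]), array([0.109, 0.057]), np.float64(18.427)] mean [ 0.458 -0.022  0.055]
top [322 215  22  38 717] z 0.055 [array([ 0.448, -0.212]), array([0.058, 0.11 ]), np.float64(85.106)] mean [ 0.448 -0.212  0.055]
top [194 216  24  40 725] z 0.055 [array([0.443, 0.168]), array([0.11 , 0.057]), np.float64(10.396)] mean [0.442 0.167 0.055]
top [128 218  31  24 132] z 0.048 None mean [0.464 0.356 0.048]
scene [189 153  27  18 110] z 0.048 None mean [0.534 0.282 0.048]
scene [155 164  26   6  88] z 0.048 None mean [0.468 0.347 0.048]
scene [185 182  39  34 651] z 0.055 [array([0.441, 0.167]), array([0.113, 0.06 ]), np.float64(10.32)] mean [0.439 0.162 0.054]
scene [243 209  34  36 729] z 0.055 [array([ 0.458, -0.023]), array([0.114, 0.058]), np.float64(19.521)] mean [ 0.455 -0.026  0.054]
scene [293 245  45  41 888] z 0.055 [array([ 0.448, -0.214]), array([0.058, 0.111]), np.float64(84.7)] mean [ 0.444 -0.215  0.054]
```

The top view shows the cases at (206,236), (269,230) and (333,233) and the dish at (340,178). The measured case top height and 110 x 58 mm outline match the given sizes, with yaws of about 10, 19 and -5 deg. I'm moving to the left case now.

Emit:
{"api": "servo_tool", "payload": {
  "steps": [
    [[87,0,0,0,-9.5],[87,0,0,0,-9.5],[87,0,0,0,-9.6],[87,12,42,5,0],[87,12,42,10,0],[87,12,42,10,0],[87,12,42,10,0],[87,12,42,10,0]]
  ],
  "squeeze": 45
}}

```text
t: 1.7
eef_pos: [0.311, 0.4423, 0.2035]
ee_rot: [-3.141, -0.0, 0.176]
force: [0.4, 0.9, 0.7]
width: 0.087
```

Emit:
{"api": "servo_tool", "payload": {
  "steps": [
    [[87,12,42,10,0],[87,12,42,10,0],[87,12,42,10,0],[87,12,42,10,0],[87,12,42,10,0],[87,12,42,10,0],[87,11,41,10,0],[87,0,0,0,0]]
  ]
}}

```text
t: 2.7
eef_pos: [0.4435, 0.1671, 0.1329]
ee_rot: [3.141, 0.001, 0.172]
force: [-0.7, 0.7, 0.9]
width: 0.0874
```

```bash
cat >> h.py <<'E'
def goal(x,y,z,yawdeg):
    s=arm.get_state();p=np.array(s["eef_pos"]);a=s["ee_rot"][2];d=np.array([x,y,z])-p;b=np.radians(yawdeg)
    print("t",round(s["t"],2),"pos",p.round(4),"rpy deg",np.degrees(s["ee_rot"]).round(1),"turn",round(np.degrees(a-b),1),
     "shift after turn mm",(1000*np.array([np.cos(b)*d[0]+np.sin(b)*d[1],np.sin(b)*d[0]-np.cos(b)*d[1],-d[2]])).round(1))
def st(yawdeg=0):
    s=arm.get_state();b=np.radians(yawdeg);m=np.array(s["moment"])
    print("t",round(s["t"],2),"pos",np.round(s["eef_pos"],4),"rpy",np.degrees(s["ee_rot"]).round(1),"F",np.round(s["force"],2),"M",m.round(3),"Mwidth",round(-m[0]*np.sin(b)+m[1]*np.cos(b),4),"eff",np.round(s["joint_efforts"],2),"w",round(s["width"],4),"qd",abs(s["qd"]).max().round(3))
E
python3 - <<'E'
from h import *
f=arm.grab_frame("wrist");save(f,"w1");P=cloud(f)
m=(P[...,2]>.045)&(P[...,2]<.066)&(f["z_map"]>0)&(f["image"].min(2)>110)
k,l,s,c=cv2.connectedComponentsWithStats(m.astype(np.uint8));i=1+s[1:,4].argmax()
print(s[i],[np.round(a,3) for a in cv2.minAreaRect(P[l==i][:,:2].astype(np.float32))])
goal(.442,.1675,.03,10.2)
E
```

```text
[  229   149    89   151 12495] [array([0.444, 0.17 ]), array([0.11 , 0.058]), np.float64(10.002)]
t 2.75 pos [0.4436 0.1684 0.1334] rpy deg [180.    0.    9.9] turn -0.3 shift after turn mm [ -1.8   0.6 103.4]
```

Emit:
{"api": "servo_tool", "payload": {
  "steps": [
    [[87,0,-1,25,0],[87,0,0,30,0],[87,0,0,25,0],[87,0,0,15,0],[87,0,0,8,0],[50,0,0,0,0],[50,0,0,0,0],[50,0,0,0,0]]
  ]
}}

```text
t: 3.75
eef_pos: [0.4435, 0.1709, 0.0312]
ee_rot: [-3.141, -0.001, 0.176]
force: [0.1, 0.1, -0.0]
width: 0.0625
```

Emit:
{"api": "servo_tool", "payload": {
  "steps": [
    [[50,0,0,0,0],[50,0,0,0,0],[50,0,0,-10,0],[50,0,0,-35,0],[50,0,0,-40,0],[50,0,0,-30,0],[50,0,0,-10,0],[50,0,0,0,0]]
  ]
}}

```text
t: 4.75
eef_pos: [0.4429, 0.1705, 0.1555]
ee_rot: [-3.141, -0.0, 0.175]
force: [-0.6, 0.2, -4.0]
width: 0.0579
```

```bash
python3 -c "
from h import *
st(10);f=arm.grab_frame('wrist');save(f,'w2');st(10)"
```

```text
t 4.75 pos [0.4429 0.1705 0.1555] rpy [-180.   -0.   10.] F [-0.55  0.18 -4.02] M [-0.075 -0.027 -0.015] Mwidth -0.0133 eff [  0.   -37.09  26.83   6.56  -0.13  -0.  ] w 0.0579 qd 0.027
t 4.8 pos [0.4425 0.1702 0.1547] rpy [1.8e+02 1.0e-01 1.0e+01] F [ 0.19 -0.4  -3.73] M [-0.066 -0.001 -0.015] Mwidth 0.0101 eff [ 3.000e-02 -3.692e+01  2.668e+01  6.520e+00  5.000e-02  0.000e+00] w 0.0577 qd 0.017
```

View pics/w2.png

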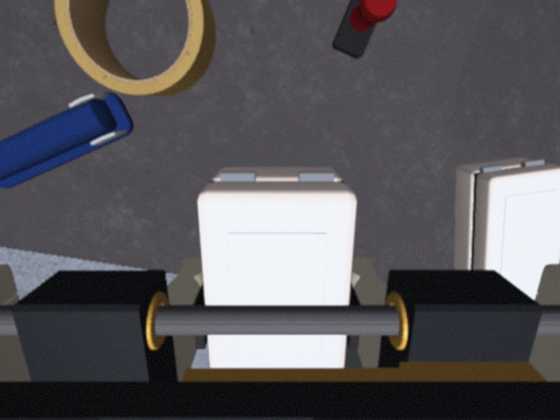

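Held squarely (case centred at about (278,265) px), 12 cm up. Now shaking.

Emit:
{"api": "servo_tool", "payload": {
  "steps": [
    [[50,40,0,0,0],[50,40,0,0,0],[50,-40,0,0,0],[50,-40,0,0,0],[50,40,0,0,0],[50,40,0,0,0],[50,0,0,0,0],[50,0,0,0,0]]
  ]
}}

```text
t: 5.8
eef_pos: [0.5209, 0.1837, 0.1534]
ee_rot: [3.14, 0.004, 0.175]
force: [-0.9, -0.2, -3.3]
width: 0.058
```

Emit:
{"api": "servo_tool", "payload": {
  "steps": [
    [[50,0,0,0,0],[50,0,0,0,0]]
  ]
}}

```text
t: 6.05
eef_pos: [0.5214, 0.1844, 0.1555]
ee_rot: [3.142, 0.0, 0.176]
force: [-0.1, 0.1, -3.4]
width: 0.0578
```

```bash
cat >> h.py <<'E'
def avg(yawdeg,n=5):
    b=np.radians(yawdeg);L=[]
    for i in range(n):
        s=arm.get_state();m=s["moment"];L.append([-m[0]*np.sin(b)+m[1]*np.cos(b),s["force"][2],s["joint_efforts"][4],s["joint_efforts"][3]]);arm.grab_frame("wrist")
    print("Mw, Fz, e5, e4 mean",np.mean(L,0).round(4),"sd",np.std(L,0).round(4),"pos",np.round(s["eef_pos"],3),"rpy",np.degrees(s["ee_rot"]).round(1))
E
python3 -c "
from h import *
avg(10)"
```

```text
Mw, Fz, e5, e4 mean [-0.0182 -3.395   0.0842  6.4788] sd [0.035  0.4735 0.0021 0.0091] pos [0.522 0.185 0.156] rpy [-180.    -0.    10.1]
```

Emit:
{"api": "servo_tool", "payload": {
  "steps": [
    [[50,-40,0,0,0],[50,-40,0,0,0],[50,40,0,0,0],[50,40,0,0,0],[50,-40,0,0,0],[50,-40,0,0,0],[50,0,0,0,0],[50,0,0,0,0]]
  ]
}}

```text
t: 7.3
eef_pos: [0.4436, 0.171, 0.1562]
ee_rot: [-3.141, -0.002, 0.176]
force: [-0.0, 0.4, -2.9]
width: 0.058
```

Emit:
{"api": "servo_tool", "payload": {
  "steps": [
    [[50,0,0,0,0],[50,0,0,0,0]]
  ]
}}

```text
t: 7.55
eef_pos: [0.4436, 0.1706, 0.1555]
ee_rot: [3.141, 0.0, 0.175]
force: [0.3, 0.4, -4.0]
width: 0.058
```

```bash
python3 -c "
from h import *
avg(10); goal(.443,.1705,.0315,10)"
```

```text
Mw, Fz, e5, e4 mean [ 0.008  -3.3549  0.0882  6.3378] sd [0.0272 0.4602 0.0015 0.0037] pos [0.443 0.171 0.155] rpy [180.   0.  10.]
t 7.8 pos [0.4433 0.1705 0.1554] rpy deg [180.   0.  10.] turn 0.0 shift after turn mm [ -0.3  -0.  123.9]
```

```bash
cat >> h.py <<'E'
def avg(yawdeg,n=12):
    b=np.radians(yawdeg);L=[]
    for i in range(n):
        s=arm.get_state();m=s["moment"];L.append([-m[0]*np.sin(b)+m[1]*np.cos(b),s["force"][2],*s["joint_efforts"]]);arm.grab_frame("wrist")
    print("Mw, Fz, eff",np.mean(L,0).round(4),"se",(np.std(L,0)/n**.5).round(4),"q",np.round(s["q"],3),"pos",np.round(s["eef_pos"],3),"rpy",np.degrees(s["ee_rot"]).round(1),"t",s["t"])
E
python3 -c "
from h import *
avg(10)"
```

```text
Mw, Fz, eff [-6.70000e-03 -3.38330e+00 -9.20000e-03 -3.55258e+01  2.59200e+01
  6.32980e+00  8.53000e-02  1.00000e-04] se [1.260e-02 1.095e-01 1.400e-03 3.500e-03 1.600e-03 2.000e-04 1.000e-04
 0.000e+00] q [ 0.783  0.114 -0.547 -0.    -0.909  0.963] pos [0.443 0.171 0.156] rpy [-180.    -0.    10.1] t 8.35
```

Emit:
{"api": "servo_tool", "payload": {
  "steps": [
    [[50,40,0,0,0],[50,40,0,0,0],[50,0,0,0,0],[50,0,0,0,0],[50,0,0,0,0],[50,0,0,0,0]]
  ]
}}

```text
t: 9.15
eef_pos: [0.5215, 0.1845, 0.1559]
ee_rot: [-3.141, -0.0, 0.176]
force: [-0.2, 0.0, -4.0]
width: 0.0579
```

```bash
python3 -c "
from h import *
avg(10)"
```

```text
Mw, Fz, eff [-5.10000e-03 -3.34340e+00  2.90000e-03 -4.67244e+01  2.66080e+01
  6.49450e+00  8.51000e-02 -8.00000e-04] se [0.0068 0.1658 0.0069 0.0377 0.0063 0.0015 0.0003 0.0002] q [ 0.694  0.241 -0.385  0.    -0.945  1.053] pos [0.522 0.185 0.156] rpy [180.    0.   10.1] t 9.7
```

No moment change between the forward and back strokes, so the left case is empty. I'm setting it back.

Emit:
{"api": "servo_tool", "payload": {
  "steps": [
    [[50,-25,0,0,0],[50,-35,0,0,0],[50,-20,0,30,0],[50,0,0,40,0],[50,0,0,35,0],[50,0,0,13,0],[50,0,0,5,0],[50,0,0,1.5,0]]
  ]
}}

```text
t: 10.75
eef_pos: [0.4438, 0.171, 0.0317]
ee_rot: [-3.141, -0.001, 0.176]
force: [1.0, -0.2, -3.7]
width: 0.0577
```

Emit:
{"api": "servo_tool", "payload": {
  "steps": [
    [[50,0,0,0.5,0],[87,0,0,0,0],[87,0,0,0,0],[87,0,0,0,0],[87,0,0,-20,0],[87,0,0,-40,0],[87,0,0,-40,0],[87,0,0,0,0]]
  ]
}}

```text
t: 11.75
eef_pos: [0.4448, 0.1719, 0.1337]
ee_rot: [-3.138, -0.006, 0.176]
force: [0.9, -0.3, 0.3]
width: 0.0868
```

```bash
python3 - <<'E'
from h import *
f=arm.grab_frame("wrist");P=cloud(f);save(f,"w3")
m=(P[...,2]>.045)&(P[...,2]<.066)&(f["z_map"]>0)&(f["image"].min(2)>110)
k,l,s,c=cv2.connectedComponentsWithStats(m.astype(np.uint8));i=1+s[1:,4].argmax()
print(s[i],[np.round(a,3) for a in cv2.minAreaRect(P[l==i][:,:2].astype(np.float32))],np.median(P[l==i][:,2]))
goal(.459,-.020,.13,19)
E
```

```text
[  234   153    89   149 12299] [array([0.445, 0.172]), array([0.109, 0.058]), np.float64(9.992)] 0.05259112080545065
t 11.8 pos [0.4438 0.1712 0.132 ] rpy deg [-179.9   -0.2   10. ] turn -9.0 shift after turn mm [-47.9 185.7   2. ]
```

Emit:
{"api": "servo_tool", "payload": {
  "steps": [
    [[87,0,0,0,-9],[87,-9,30,0,0],[87,-10,40,0,0],[87,-10,45,0,0],[87,-10,40,0,0],[87,-9,31,0,0],[87,0,0,0,0]]
  ]
}}

```text
t: 12.68
eef_pos: [0.4575, -0.0228, 0.1293]
ee_rot: [-3.142, 0.002, 0.329]
force: [0.3, -0.6, -0.0]
width: 0.0867
```

```bash
python3 - <<'E'
from h import *
f=arm.grab_frame("wrist");P=cloud(f);save(f,"w4")
m=(P[...,2]>.045)&(P[...,2]<.066)&(f["z_map"]>0)&(f["image"].min(2)>110)
k,l,s,c=cv2.connectedComponentsWithStats(m.astype(np.uint8));i=1+s[1:,4].argmax()
r=cv2.minAreaRect(P[l==i][:,:2].astype(np.float32))
print(s[i],[np.round(a,3) for a in r])
goal(*r[0],.0315,r[2] if r[1][0]>r[1][1] else r[2]-90)
E
```

```text
[  229   146    91   154 12925] [array([ 0.46 , -0.019]), array([0.109, 0.058]), np.float64(18.167)]
t 12.72 pos [ 0.4578 -0.0219  0.1295] rpy deg [-1.80e+02  1.00e-01  1.89e+01] turn 0.7 shift after turn mm [ 3.3 -1.7 98. ]
```

Emit:
{"api": "servo_tool", "payload": {
  "steps": [
    [[87,2,-1.5,25,0.5],[87,0,0,28,0],[87,0,0,25,0],[87,0,0,14,0],[87,0,0,6,0],[50,0,0,0,0],[50,0,0,0,0],[50,0,0,0,0]]
  ]
}}

```text
t: 13.72
eef_pos: [0.4603, -0.0187, 0.0331]
ee_rot: [-3.142, -0.001, 0.324]
force: [0.7, 0.3, 0.6]
width: 0.063
```

Emit:
{"api": "servo_tool", "payload": {
  "steps": [
    [[50,0,0,0,0],[50,0,0,0,0],[50,0,0,-10,0],[50,0,0,-35,0],[50,0,0,-40,0],[50,0,0,-30,0],[50,0,0,-10,0],[50,0,0,0,0]]
  ]
}}

```text
t: 14.72
eef_pos: [0.4597, -0.0188, 0.1577]
ee_rot: [-3.141, -0.001, 0.323]
force: [-0.7, 0.5, -2.0]
width: 0.058
```

Emit:
{"api": "servo_tool", "payload": {
  "steps": [
    [[50,40,0,0,0],[50,40,0,0,0],[50,-40,0,0,0],[50,-40,0,0,0],[50,40,0,0,0],[50,40,0,0,0],[50,0,0,0,0],[50,0,0,0,0]]
  ]
}}

```text
t: 15.72
eef_pos: [0.5344, 0.0062, 0.1556]
ee_rot: [-3.141, 0.004, 0.323]
force: [-1.0, 0.6, -2.4]
width: 0.0578
```

Emit:
{"api": "servo_tool", "payload": {
  "steps": [
    [[50,0,0,0,0],[50,0,0,0,0],[50,0,0,0,0]]
  ]
}}

```text
t: 16.1
eef_pos: [0.5355, 0.0065, 0.1578]
ee_rot: [-3.142, -0.0, 0.324]
force: [-0.9, 0.5, -3.1]
width: 0.058
```

```bash
python3 -c "
from h import *
avg(18.5,16)"
```

```text
Mw, Fz, eff [ 4.70000e-03 -1.88820e+00 -2.60000e-03 -4.34357e+01  2.59468e+01
  6.20820e+00  7.79000e-02 -2.00000e-04] se [8.100e-03 1.377e-01 4.000e-04 1.660e-02 5.600e-03 1.000e-03 1.000e-04
 0.000e+00] q [ 0.378  0.211 -0.42   0.    -0.94   1.516] pos [0.536 0.007 0.158] rpy [180.    0.   18.5] t 16.85
```

Emit:
{"api": "servo_tool", "payload": {
  "steps": [
    [[50,-40,0,0,0],[50,-40,0,0,0],[50,40,0,0,0],[50,40,0,0,0],[50,-40,0,0,0],[50,-40,0,0,0],[50,0,0,0,0],[50,0,0,0,0]]
  ]
}}

```text
t: 17.9
eef_pos: [0.4605, -0.0187, 0.1581]
ee_rot: [3.141, -0.001, 0.324]
force: [0.4, 1.0, -2.1]
width: 0.0581
```

Emit:
{"api": "servo_tool", "payload": {
  "steps": [
    [[50,0,0,0,0],[50,0,0,0,0],[50,0,0,0,0]]
  ]
}}

```text
t: 18.27
eef_pos: [0.4601, -0.0188, 0.1574]
ee_rot: [3.142, 0.0, 0.324]
force: [-0.5, 0.6, -2.2]
width: 0.0575
```

```bash
python3 -c "
from h import *
avg(18.5,16)"
```

```text
Mw, Fz, eff [-1.47000e-02 -1.84780e+00  1.40000e-03 -3.26479e+01  2.53944e+01
  6.07340e+00  7.88000e-02 -1.00000e-04] se [5.000e-03 1.069e-01 4.000e-04 7.600e-03 3.100e-03 4.000e-04 1.000e-04
 0.000e+00] q [ 0.389  0.087 -0.574 -0.    -0.91   1.506] pos [ 0.46  -0.019  0.158] rpy [-180.     0.    18.5] t 19.025
```

Moment difference is below 0.04, and at 0.19 kg this case is too light to hold the ball (an empty case plus the ball is at least 0.28 kg). It's empty, so I'm setting it back.

Emit:
{"api": "servo_tool", "payload": {
  "steps": [
    [[50,0,0,10,0],[50,0,0,35,0],[50,0,0,40,0],[50,0,0,25,0],[50,0,0,10,0],[50,0,0,4,0],[50,0,0,1.5,0],[50,0,0,0,0]]
  ]
}}

```text
t: 20.08
eef_pos: [0.4606, -0.0186, 0.0331]
ee_rot: [3.142, -0.002, 0.324]
force: [-1.0, -0.9, 0.4]
width: 0.0581
```

Emit:
{"api": "servo_tool", "payload": {
  "steps": [
    [[87,0,0,0,0],[87,0,0,0,0],[87,0,0,0,0],[87,0,0,-20,0],[87,0,0,-40,0],[87,0,0,-37,0],[87,0,0,0,0]]
  ]
}}

```text
t: 20.95
eef_pos: [0.4618, -0.0183, 0.1318]
ee_rot: [3.141, -0.006, 0.324]
force: [-0.8, -0.3, -0.5]
width: 0.0871
```

```bash
cat >> h.py <<'E'
def near(g=None):
    f=arm.grab_frame("wrist");P=cloud(f)
    m=(P[...,2]>.045)&(P[...,2]<.066)&(f["z_map"]>0)&(f["image"].min(2)>110)
    k,l,s,c=cv2.connectedComponentsWithStats(m.astype(np.uint8));i=1+s[1:,4].argmax()
    r=cv2.minAreaRect(P[l==i][:,:2].astype(np.float32))
    print(s[i],[np.round(a,3) for a in r],"z",np.median(P[l==i][:,2]).round(4))
    goal(*(g or (*r[0],.0325,r[2] if r[1][0]>r[1][1] else r[2]-90)))
E
python3 -c "
from h import *
near((.449,-.211,.13,-5))"
```

```text
[  232   155    90   150 12442] [array([ 0.46 , -0.018]), array([0.109, 0.058]), np.float64(18.347)] z 0.0526
t 21.0 pos [ 0.4606 -0.0186  0.1302] rpy deg [-180.    -0.2   18.5] turn 23.5 shift after turn mm [  5.2 192.7   0.2]
```

Emit:
{"api": "servo_tool", "payload": {
  "steps": [
    [[87,0,0,0,8],[87,0,0,0,8],[87,0,0,0,7.5],[87,2,40,0,0],[87,1,55,0,0],[87,1,55,0,0],[87,1,42.7,0,0],[87,0,0,0,0]]
  ]
}}

```text
t: 22.0
eef_pos: [0.4469, -0.2135, 0.1274]
ee_rot: [3.142, 0.003, -0.091]
force: [0.6, 0.6, -0.3]
width: 0.0868
```

```bash
python3 -c "
from h import *
near()"
```

```text
[  226   148    92   154 13092] [array([ 0.45, -0.21]), array([0.058, 0.109]), np.float64(84.947)] z 0.0526
t 22.05 pos [ 0.4471 -0.2123  0.1276] rpy deg [-180.     0.2   -5.1] turn -0.1 shift after turn mm [ 2.8 -2.2 95.1]
```

Emit:
{"api": "servo_tool", "payload": {
  "steps": [
    [[87,2,-1.5,25,0],[87,0,0,27,0],[87,0,0,24,0],[87,0,0,13,0],[87,0,0,6,0],[50,0,0,0,0],[50,0,0,0,0],[50,0,0,0,0]]
  ]
}}

```text
t: 23.05
eef_pos: [0.4508, -0.21, 0.0347]
ee_rot: [-3.142, -0.001, -0.086]
force: [-0.2, 0.1, 0.6]
width: 0.0627
```

Emit:
{"api": "servo_tool", "payload": {
  "steps": [
    [[50,0,0,0,0],[50,0,0,0,0],[50,0,0,-10,0],[50,0,0,-35,0],[50,0,0,-40,0],[50,0,0,-30,0],[50,0,0,-10,0],[50,0,0,0,0]]
  ]
}}

```text
t: 24.05
eef_pos: [0.4501, -0.2098, 0.159]
ee_rot: [-3.141, -0.0, -0.087]
force: [-0.7, -0.2, -3.6]
width: 0.0576
```

Emit:
{"api": "servo_tool", "payload": {
  "steps": [
    [[50,40,0,0,0],[50,40,0,0,0],[50,-40,0,0,0],[50,-40,0,0,0],[50,40,0,0,0],[50,40,0,0,0],[50,0,0,0,0],[50,0,0,0,0]]
  ]
}}

```text
t: 25.05
eef_pos: [0.5288, -0.2166, 0.1568]
ee_rot: [-3.141, 0.004, -0.087]
force: [-0.1, -0.0, -3.3]
width: 0.0579
```

Emit:
{"api": "servo_tool", "payload": {
  "steps": [
    [[50,0,0,0,0],[50,0,0,0,0],[50,0,0,0,0]]
  ]
}}

```text
t: 25.42
eef_pos: [0.5298, -0.2168, 0.1593]
ee_rot: [-3.142, -0.0, -0.086]
force: [0.3, -0.1, -3.6]
width: 0.0577
```

```bash
python3 -c "
from h import *
avg(-5,16)"
```

```text
Mw, Fz, eff [ 3.13000e-02 -3.75760e+00 -2.60000e-03 -4.94059e+01  2.71134e+01
  6.59690e+00  1.12500e-01  0.00000e+00] se [8.300e-03 1.293e-01 4.000e-04 1.860e-02 6.100e-03 1.100e-03 1.000e-04
 0.000e+00] q [-0.047  0.267 -0.339  0.    -0.965  1.531] pos [ 0.53  -0.217  0.159] rpy [180.   0.  -5.] t 26.175
```

Emit:
{"api": "servo_tool", "payload": {
  "steps": [
    [[50,-40,0,0,0],[50,-40,0,0,0],[50,40,0,0,0],[50,40,0,0,0],[50,-40,0,0,0],[50,-40,0,0,0],[50,0,0,0,0],[50,0,0,0,0]]
  ]
}}

```text
t: 27.22
eef_pos: [0.451, -0.2101, 0.1596]
ee_rot: [3.141, -0.002, -0.086]
force: [0.7, -0.1, -2.8]
width: 0.0577
```

Emit:
{"api": "servo_tool", "payload": {
  "steps": [
    [[50,0,0,0,0],[50,0,0,0,0],[50,0,0,0,0]]
  ]
}}

```text
t: 27.6
eef_pos: [0.4506, -0.21, 0.1589]
ee_rot: [3.142, 0.0, -0.086]
force: [-0.3, -0.8, -3.7]
width: 0.058
```

```bash
python3 -c "
from h import *
avg(-5,16)
f=arm.grab_frame('top');P=cloud(f);save(f,'top2')
for th in ['kidney_dish']:
  for d in arm.cut_out(f,th)[:2]: print(d['p'],cv2.minAreaRect(P[d['mask']&(P[...,2]<.04)&(f['z_map']>0)][:,:2].astype(np.float32)))
goal(.612,-.241,.15,-5)"
```

```text
Mw, Fz, eff [-6.06000e-02 -3.38640e+00  2.60000e-03 -3.86538e+01  2.63010e+01
  6.41280e+00  3.52000e-02  0.00000e+00] se [0.008  0.1236 0.0004 0.0079 0.003  0.0004 0.0002 0.    ] q [-0.04   0.147 -0.498  0.    -0.925  1.524] pos [ 0.45  -0.21   0.159] rpy [180.  -0.  -5.] t 28.35
0.64 ((0.6182042360305786, -0.24475142359733582), (0.21284911036491394, 0.10008176416158676), 84.1904067993164)
t 28.5 pos [ 0.4504 -0.21    0.1591] rpy deg [180.   0.  -5.] turn 0.0 shift after turn mm [163.7  16.8   9.1]
```

View pics/top2.png

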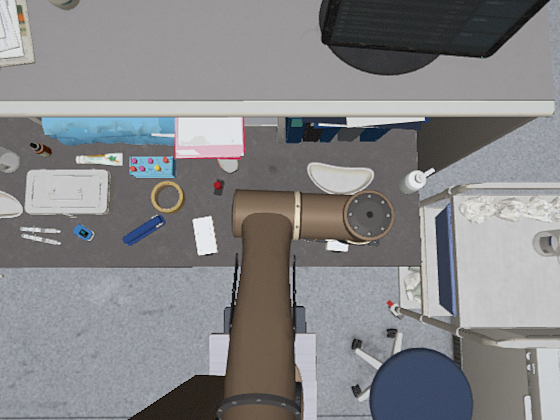

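Right case: the moment swings by 0.092 N m, so this is the one that rattles. The picture shows the dish undisturbed at about (340,178). Next I'm checking the clearance of the furniture behind the dish.

```bash
python3 -c "
from h import *
for n in('top','scene'):
  f=arm.grab_frame(n);P=cloud(f)
  for a,b in((.06,.2),(.2,.4),(.4,.7),(.7,1.2)):
    m=(f['z_map']>0)&(P[...,2]>a)&(P[...,2]<b)&(P[...,1]<-.02)&(P[...,1]>-.42)&(P[...,0]>.6)
    print(n,a,b,m.sum(),np.percentile(P[m][:,0],[1,5,50]).round(3) if m.sum() else '')
m=(P[...,2]>.02)&(P[...,2]<.04)&(f['z_map']>0)&(abs(P[...,0]-.61)<.08)&(abs(P[...,1]+.24)<.13)
print(cv2.minAreaRect(P[m][:,:2].astype(np.float32)))
"
```

```text
top 0.06 0.2 1105 [0.734 0.735 0.74 ]
top 0.2 0.4 15950 [0.71  0.723 0.822]
top 0.4 0.7 5640 [0.867 0.869 0.879]
top 0.7 1.2 0 
scene 0.06 0.2 3833 [0.736 0.738 0.743]
scene 0.2 0.4 13829 [0.708 0.718 0.805]
scene 0.4 0.7 9585 [0.867 0.869 0.878]
scene 0.7 1.2 0 
((0.613276481628418, -0.23964764177799225), (0.20466023683547974, 0.09695529192686081), 83.01375579833984)
```

Emit:
{"api": "servo_tool", "payload": {
  "steps": [
    [[50,15,2,0,0],[50,30,3,0,0],[50,35,3,0,0],[50,35,3,0,0],[50,27,3,4,0],[50,15,1.7,8,0],[50,7.6,0,8,0],[50,0,0,2,0]]
  ]
}}

```text
t: 29.6
eef_pos: [0.6123, -0.2396, 0.1357]
ee_rot: [-3.141, 0.002, -0.087]
force: [0.8, 0.4, -3.0]
width: 0.0582
```

Emit:
{"api": "servo_tool", "payload": {
  "steps": [
    [[50,0,0,0,0],[50,0,0,0,0],[50,0,0,0,0],[50,0,0,0,0]]
  ]
}}

```text
t: 30.1
eef_pos: [0.613, -0.2398, 0.1375]
ee_rot: [-3.142, -0.001, -0.086]
force: [0.7, -0.0, -4.3]
width: 0.0577
```

```bash
python3 -c "
from h import *
st(-5);f=arm.grab_frame('scene');save(f,'s3');f=arm.grab_frame('top');save(f,'t3');P=cloud(f)
m=(P[...,2]>.045)&(P[...,2]<.066)&(P[...,0]>.3)&(P[...,0]<.56)&(abs(P[...,1])<.25)&(f['image'].min(2)>110)
k,l,s,c=cv2.connectedComponentsWithStats(m.astype(np.uint8))
for i in range(1,k):
  if s[i,4]>100: print(s[i],cv2.minAreaRect(P[l==i][:,:2].astype(np.float32)))
f=arm.grab_frame('wrist');save(f,'w5')
a=cv2.hconcat([cv2.imread('pics/s3.png'),cv2.imread('pics/w5.png')]);cv2.imwrite('pics/c3.png',cv2.resize(a,(800,300)))
st(-5)"
```

```text
t 30.1 pos [ 0.613  -0.2398  0.1375] rpy [-180.   -0.   -5.] F [ 0.67 -0.02 -4.29] M [-0.025  0.011 -0.024] Mwidth 0.0085 eff [  0.   -61.68  27.49   6.7    0.08  -0.  ] w 0.0577 qd 0.003
[193 216  25  40 714] ((0.4427242875099182, 0.16946813464164734), (0.1096956878900528, 0.05854494124650955), 10.251654624938965)
t 30.25 pos [ 0.613  -0.2398  0.1372] rpy [-180.   -0.   -5.] F [ 0.19 -0.41 -3.2 ] M [-0.044  0.005  0.004] Mwidth 0.0015 eff [  0.   -61.75  27.5    6.7    0.08  -0.  ] w 0.0577 qd 0.003
```

View pics/c3.png

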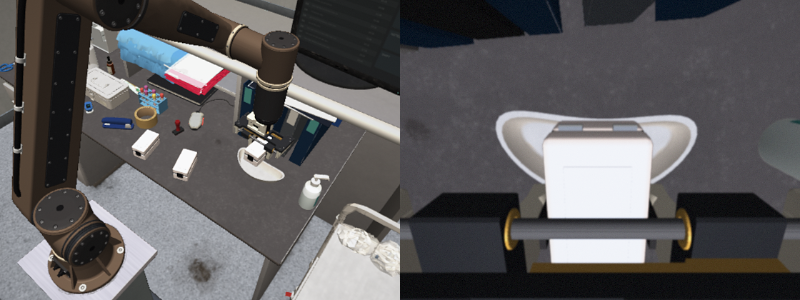

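The scene view (left half) shows both other cases upright at (145,143) and (185,163), and the held case over the dish at (258,160). The wrist view shows the case level and centred over the dish. Handing in.

```bash
python3 -c "
from station import arm
print(arm.job_done())"
```

```text
the job is handed in; nothing more can be done
None
```

The right-hand case is the one that rattles. I handed the job in at about 30 s with it held level and still over the middle of the kidney dish, its underside about 70 mm above the rim.

I lifted each case about 12 cm, left to right, and shook it with 80 mm strokes at about 0.32 m/s. I compared the wrist moment after forward and back strokes:

| Case | Moment change, forward vs back | Apparent weight | Result |
|---|---|---|---|
| Left | about 0.00 N m | 0.34 kg | empty |
| Middle | 0.02 ± 0.01 N m | 0.19 kg (too light to hold the ball) | empty |
| Right | 0.092 N m | about 0.36 kg | rattles |

- **Confirmation:** the wrist joint torque changed clearly only for the right case.
- **Noise:** single moment readings scattered by about 0.03 N m, so I used averages of 12 to 16 readings.
- **Left and middle cases:** the wrist camera put both within about 2 mm of where they stood, upright.
- **Last checks:** the TCP was at (0.613, -0.240), against a measured dish centre of (0.613, -0.240). The tool was level, the joints were at rest and the grip was firm at 57.7 mm.
- **Not fully checked:** in the final top view the arm hid the middle case, so its position there rests on the earlier wrist measurement and the scene picture. I judged the stamp, bottle, stapler and dish by eye in the pictures; they looked undisturbed.

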